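Ready to decant the glaze

TASK

Get ready to decant the glaze: first take the metal funnel from its wooden stand, set it fully down and upright in the neck of the green bottle and let go of it. Then unscrew the tight black cap of the square jar that is braced in the wooden block (anticlockwise seen from above, about a fifth of a turn), stop turning when the thread lets go, and lift the cap straight up, the jar staying down in its brace. Finish while still holding the cap level and still over the jar, its lower edge two to four centimetres above the jar's mouth; leave everything else where it stands.

Things in the scene. Friction and masses are not known exactly. Their poses are not given: they have to be found in the camera images.
- funnel_center (a point): Loose aluminium funnel, 70 mm high, 60 g, upright with its stem in the stand. Point: on its axis half-way up (35 mm above the tip), z up. Top collar 58 mm outside diameter, 17 to 35 mm above this point: grip across it. Below, a cone narrowing to 19 mm diameter 1 mm below this point, then a stem tapering to 15 mm at the tip.
- stand: Fixed light-wood block 85 x 85 x 45 mm high that holds the funnel; origin at the centre of its underside, on the table. Bore 23 mm in diameter, 40 mm deep, in the middle of its top; the funnel's cone rests on the bore's edge.
- bottle_mouth (a point): Loose round green glass bottle, 0.5 kg, 76 mm across, 100 mm high; neck 30 mm long, 34 mm outside diameter, bore 22 mm. Point: centre of its open mouth, at the top of the neck, z up. With the funnel fully home (cone on the mouth) the funnel's half-way point is level with this point within 2 mm.
- brace: Fixed light-wood block 110 x 110 x 30 mm high, screwed to the table; origin at the centre of its underside. A square pocket, 68 mm wide and 22 mm deep, keeps the square jar from turning (about 0.03 rad of play).
- jar_mouth (a point): Loose square white jar, 66 x 66 mm, 0.55 kg, standing in the brace's pocket, kept down by its weight alone; shoulder 23 mm below this point. Point: centre of the rim of its round neck, 103 mm above the table, under the cap while closed; z up, x along a side. Three level thread ledges run round the neck.
- seal (a joint): Sprung rubber ring in the jar's mouth, under the cap. 0 = pressed down by the closed cap (with 12 N; its top 5 mm above the jar mouth point); it rises by 0.002 m and pushes the cap up so far when the cap's lugs come free.
- cap_center (a point): Loose black ribbed cap, 60 mm diameter, 24 mm high, 50 g. Point: centre, half-way up, z up; closed, 3 mm below jar_mouth, lower edge 8 mm above the shoulder. Inner lugs hook under the ledges. Anticlockwise yaw relative to the jar: 0.03 to 0.15 rad at start, lugs free at 1.1, stop at 1.6; it does not rise until free. Turning takes about 0.4 N m, so grip with 30 N or more.
- spare_jar: bystander: small round white jar with a black lid, 54 mm across, 70 mm high; origin at the centre of its underside; leave alone.
- pinch_pot: bystander: small terracotta bowl, 68 mm across, 42 mm high; origin at the centre of its underside; leave alone.
- mug: bystander: white mug, 76 mm across, 85 mm high; origin at the centre of its underside; leave alone.
- spoon: bystander: steel spoon lying flat; origin on its underside; leave alone.
- knife: bystander: wooden modelling knife lying flat, 180 mm long; origin on its underside; leave alone.
- scraper: bystander: flat steel scraper with a wooden back, 107 x 55 mm, lying; origin on its underside; leave alone.
Mind the look-alikes: they are no part of the job. What is shaped like the part that bears jar_mouth but red is not meant. Of the things that look like the part that bears cap_center, the larger one is meant.

How it is judged:
By the outcome, as a careful person would: the job done as asked, in the order asked, and still so for the second after the job is handed in, while the arm keeps its last pose, push and grip.
It also fails if it takes over 51 s, if anything falls off the work surface, if the arm or the gripper's body presses on something with over 40 N, if the wrist force passes 120 N, or if a joint passes its speed limit or range.

ROBOT

A 6-joint arm with a two-finger parallel gripper is mounted at the origin on the work surface. World frame = base frame: x ahead of the robot, y to its left, z up, the work surface at z = 0. Lengths are in mm, angles in rad, forces in N, time in s.
With the tool pointing down it reaches from about 225 to 875 mm from the base axis. Payload 3.4 kg.
Tool frame: the origin (TCP) lies on the centre line of the jaws, within the pads' length; the fingertips stand 14 mm ahead of it and the grasp point (between the pads) lies 5 mm behind it; z points along the fingers, x is the direction in which the jaws open and shut, and the axes are right-handed (so a half turn about z gives the same grasp; the last joint's range is limited). The gripper opens to 85 mm and grips with 20 to 120 N. Pads are 22 mm wide; open, the fingers measure 114 mm over their backs; the gripper's body (76 mm by 85 mm) begins 54 mm behind the grasp point. The pads swing forward as they close: fully open they stand 13 mm farther back than shut.
Start: joints at [-1.439, 0.276, 1.505, -0, 1.361, -0.121], TCP at [143.814, -556.757, 245.328] pointing down, gripper open.
Joint ranges: [-2.89, 2.89], [-0.75, 2.08], [0.22, 2.7], [-1.18, 4.32], [0.11, 2.71], [-2.7, 2.7]. Speed limits (rad/s): [2.57, 2.57, 3.14, 3.14, 3.14, 3.14].

INTERFACE

Orientations are given as [roll, pitch, yaw] about the fixed x, y, z axes, in that order (R = Rz(yaw) Ry(pitch) Rx(roll)).
In Python, from workcell import * gives the robot as it stands. Calls block until the motion is done:
- move_ptp(position, orientation): joint-space move of the TCP to a pose.
- movel(position, ori=None, max_speed=150, threshold=None): straight line of the TCP; ori=None keeps the orientation; max_speed is the mean speed in mm/s. With threshold (N) it stops when the force on the tool has changed by that much, and returns True; else False.
- movej(angles): joint-space move.
- grip(opening, effort=None): opening from 0.0 (shut) to 1.0 (fully open); effort is the grip in N (None keeps the last); returns when the fingers have stopped.
- hold(seconds).
- ik(position, orientation): joint angles nearest the present ones, or None.
- snapshot(name): name is "scene" or "top"; returns (picture, depth): 400x640x3 uint8, red, green, blue; 400x640 float32, mm along the optical axis (not along the pixel's ray), 0 where there is no reading.
- camera_model(name): a dict with "intrinsics" (3x3 intrinsics, pixels), "camera_from_world" (4x4, takes a point from world to camera coordinates). Camera axes: x right, y down, z forward; pixel columns grow to the right and rows downward; lengths in mm; the calibration is good to about 2 mm. A picture is of the moment at which its call begins. camera_model takes no time and is no camera call.
A pose or a line that the arm cannot do raises PlanningError and nothing moves.
- sign_off(): hands the job in, once; it reports no verdict.
Readings, each from a call of its own:
- read_clock(): time.
- read_qpos(): joint angles.
- read_joint_velocities(): joint speeds.
- read_joint_efforts(): joint torques, N m.
- read_tool_pos(): TCP position.
- read_tcp_rot(): TCP orientation.
- read_ft_force(): force on the tool from outside, world axes, zero at the start.
- read_wrist_torque(): the same for the moment, N m.
- read_grip_width(): opening from 0.0 (shut) to 1.0 (fully open).
Only numpy, scipy, OpenCV 4.12 (cv2) and the standard library are available. Lean on these libraries where they do the work, as an engineer would, in place of code of your own. Each camera call takes 0.05 s, during which the arm holds its last target.

## Working session

There is one attempt and no reset: what is moved stays moved. The work goes in short steps, each a Python script; the robot and the scene stay as the last script left them, time stands still between calls to the robot, and variables do not carry over. Pictures are saved under pics/ and viewed, and the job is handed in when it is done.

```bash
mkdir -p pics; ls
python3 - <<'E'
from workcell import *
import cv2,numpy as np
for n in ("scene","top"):
    p,d=snapshot(n); np.savez(f"{n}0.npz",p=p,d=d)
    cv2.imwrite(f"pics/{n}0.png",p[:,:,::-1])
    m=camera_model(n); print(n,np.array(m["intrinsics"]).tolist(),np.round(m["camera_from_world"],3).tolist())
print(read_clock(),read_tool_pos(),read_tcp_rot(),read_grip_width())
E
```

```text
pics
scene [[439.1311080453826, 0.0, 310.1447813579364], [0.0, 439.1311080453826, 194.72669656027966], [0.0, 0.0, 1.0]] [[-0.456, 0.89, 0.001, 247.706], [0.64, 0.329, -0.694, -276.583], [-0.618, -0.316, -0.72, 1448.957], [0.0, 0.0, 0.0, 1.0]]
top [[456.12580178342495, 0.0, 317.9173610558376], [0.0, 456.12580178342495, 201.87246533240182], [0.0, 0.0, 1.0]] [[-0.006, -0.999, 0.032, -6.217], [-0.998, 0.004, -0.059, 554.644], [0.059, -0.033, -0.998, 1091.835], [0.0, 0.0, 0.0, 1.0]]
0.1 [ 143.7504737  -556.27033603  244.51663686] [-3.14138032e+00  1.64438477e-03 -1.31799947e+00] 0.9991930823985906
```

View pics/scene0.png

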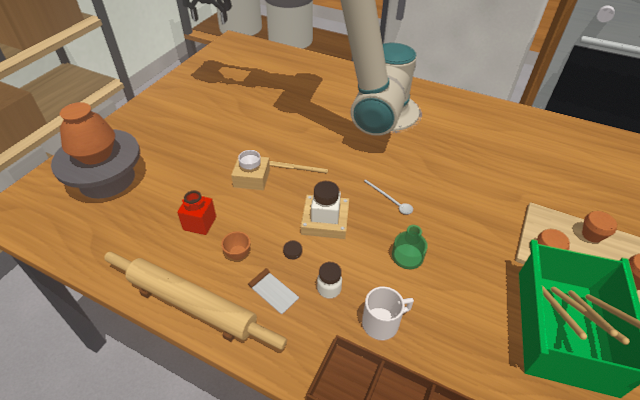

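View pics/top0.png

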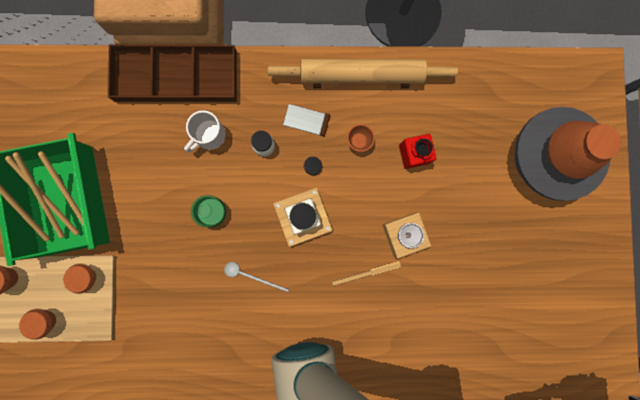

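Run:
```python
import cv2,numpy as np
t=np.load("top0.npz")["p"][:,:,::-1];s=np.load("scene0.npz")["p"][:,:,::-1]
def c(im,x,y,h=35,w=35,k=5): return cv2.resize(np.ascontiguousarray(im[y-h:y+h,x-w:x+w]),None,fx=k,fy=k,interpolation=cv2.INTER_NEAREST)[:270*10]
r1=np.hstack([c(t,209,211,26,26),c(t,302,216,26,26) if 0 else c(t,302,216,30,26)[:260],c(t,410,236,26,26)])
r2=np.hstack([c(s,409,246,26,26),c(s,326,208,26,26) if 0 else c(s,326,208,26,26),c(s,250,170,26,26)])
cv2.imwrite("pics/crops.png",np.vstack([r1,r2])[:600,:800])
```

```text
(no output)
```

View pics/crops.png

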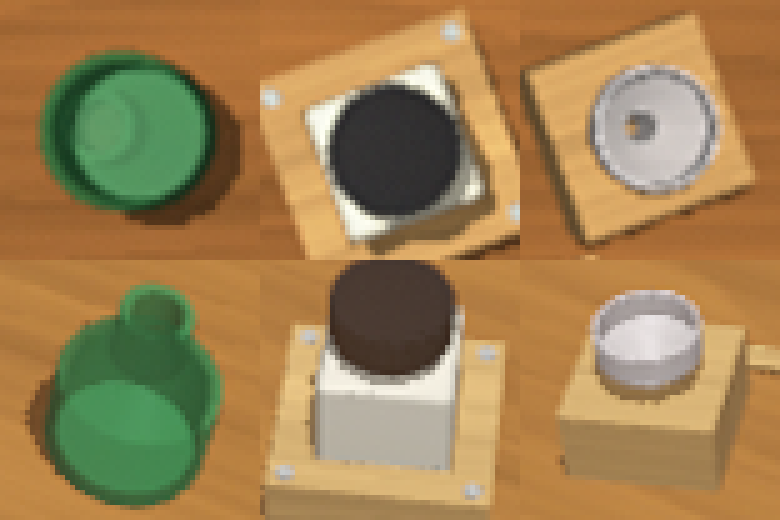

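```bash
cat > hlp.py <<'E'
import cv2,numpy as np
from workcell import *
def ray(n,u,v):
    m=camera_model(n);K=np.array(m["intrinsics"]);T=np.array(m["camera_from_world"])
    R=T[:3,:3];o=-R.T@T[:3,3];d=R.T@np.linalg.solve(K,[u,v,1.]);return o,d
def onz(n,u,v,z):
    o,d=ray(n,u,v);return o+d*(z-o[2])/d[2]
def tri(a,b):
    A=np.zeros((3,3));y=np.zeros(3)
    for n,(u,v) in (("scene",a),("top",b)):
        o,d=ray(n,u,v);d/=np.linalg.norm(d);P=np.eye(3)-np.outer(d,d);A+=P;y+=P@o
    return np.linalg.solve(A,y)
def proj(n,p):
    m=camera_model(n);T=np.array(m["camera_from_world"]);q=np.array(m["intrinsics"])@(T[:3,:3]@np.asarray(p,float)+T[:3,3]);return q[:2]/q[2]
def blob(mask,x,y,r=40):
    w=np.zeros_like(mask);w[y-r:y+r,x-r:x+r]=mask[y-r:y+r,x-r:x+r]
    n,l,st,ce=cv2.connectedComponentsWithStats(w.astype(np.uint8))
    i=1+np.argmax(st[1:,4]);return (l==i),st[i],ce[i]
E
python3 - <<'E'
from hlp import *
np.set_printoptions(precision=1,suppress=True)
D={n:np.load(n+"0.npz") for n in("top","scene")}
H={n:cv2.cvtColor(D[n]["p"],cv2.COLOR_RGB2HSV).astype(int) for n in D}
def dz(n,u,v):
    d=D[n]["d"][int(round(v)),int(round(u))];o,r=ray(n,u,v);return o+r*d  # ray dir has camera z=1
# cap, top
h=H["top"];m,st,ce=blob((h[...,2]<75),302,216,30)
c=cv2.findContours(m.astype(np.uint8),0,1)[0][0];e=cv2.fitEllipse(c);print("cap",st,ce,e,onz("top",*ce,112),dz("top",*ce))
h=H["top"];m,st,ce=blob((h[...,1]<60)&(h[...,2]>80),410,236,20)
hull=cv2.convexHull(cv2.findContours(m.astype(np.uint8),0,1)[0][0]);e=cv2.fitEllipse(hull);print("funnel",st,ce,e,onz("top",*e[0],79))
# diameters check
for w,z in ((58,79),(60,112)): print(w*456/(1091-z))
# depth-based tops
for n in D:
    d=D[n]["d"];v,u=np.mgrid[0:400,0:640];m_=camera_model(n);K=np.array(m_["intrinsics"]);T=np.array(m_["camera_from_world"])
    P=np.stack([(u-K[0,2])/K[0,0]*d,(v-K[1,2])/K[1,1]*d,d],-1);W=(P-T[:3,3])@T[:3,:3]
    np.save(n+"W.npy",W)
    for nm,(x,y) in {"bottle":((209,211) if n=="top" else (409,246)),"jar":((302,216) if n=="top" else (326,208)),"funnel":((410,236) if n=="top" else (250,170))}.items():
        w=W[y-30:y+30,x-30:x+30].reshape(-1,3);ok=d[y-30:y+30,x-30:x+30].ravel()>0
        w=w[ok];zz=np.percentile(w[:,2],[99.5])[0];s=w[w[:,2]>zz-5]
        print(n,nm,"zmax",zz,"mid",(s.min(0)+s.max(0))/2,s.max(0)-s.min(0),len(s),(~ok).sum())
b=tri((414.2,230.6),(204,210.4));print("bottle tri",b,onz("top",204,210.4,100),onz("scene",414.2,230.6,100))
E
```

```text
cap [290 203  26  26 518] [302.6 215.8] ((302.6167907714844, 215.8176727294922), (24.793317794799805, 24.855318069458008), 99.20988464355469) [518.1  28.1 112. ] [518.1  28.1 114.6]
funnel [398 223  26  26 513] [410.6 235.2] ((410.59344482421875, 235.27462768554688), (25.115692138671875, 25.75554847717285), 137.52525329589844) [ 473.1 -219.7   79. ]
26.134387351778656
27.94688457609806
top bottle zmax 102.07682011163901 mid [533.8 253.  101.3] [33.4 33.6  8.2] 101 15
top jar zmax 116.94803711523669 mid [520.   29.4 115.5] [57.6 57.5  7.2] 453 9
top funnel zmax 80.78829594843182 mid [ 473.7 -219.6   79.7] [55.2 56.8  7.4] 84 16
scene bottle zmax 101.50656654106054 mid [533.  252.3  99.8] [34.9 33.   6.4] 100 11
scene jar zmax 114.88852106722373 mid [518.8  29.9 113.1] [58.4 58.7  6.4] 353 18
scene funnel zmax 79.23667751866974 mid [ 471.8 -219.7   78.9] [57.9 58.6  9.2] 86 8
bottle tri [531.3 250.3  96. ] [531.7 247.4 100. ] [533.8 252.6 100. ]
```

The scene view shows the funnel at (250,165) in its stand, the capped white jar at (326,200) in its brace, and the green bottle with its mouth at (414,231). In the top view they are at (410,236), (302,216) and (209,211). Rim positions from depth agree between the two views to about 2 mm, and their heights match the given sizes. Next I move above the funnel and check the fingertip geometry.

```bash
cat >> hlp.py <<'E'
def cloud(n):
    p,d=snapshot(n);v,u=np.mgrid[0:400,0:640];m_=camera_model(n);K=np.array(m_["intrinsics"]);T=np.array(m_["camera_from_world"])
    P=np.stack([(u-K[0,2])/K[0,0]*d,(v-K[1,2])/K[1,1]*d,d],-1);W=(P-T[:3,3])@T[:3,:3];W[d<=0]=np.nan
    return p,W
pi=np.pi
def circ(P):
    A=np.c_[2*P[:,:2],np.ones(len(P))];x=np.linalg.lstsq(A,(P[:,:2]**2).sum(1),rcond=None)[0]
    return x[0],x[1],np.sqrt(x[2]+x[0]**2+x[1]**2)
E
python3 - <<'E'
from hlp import *
np.set_printoptions(precision=1,suppress=True)
for n in("top","scene"):
    W=np.load(n+"W.npy").reshape(-1,3)
    for nm,(x,y,lo,hi,r) in {"bottle":(533,252.5,94,104,23),"funnel":(472.6,-219.7,72,84,36),"cap":(519,29.3,106,119,38)}.items():
        s=W[(np.hypot(W[:,0]-x,W[:,1]-y)<r)&(W[:,2]>lo)&(W[:,2]<hi)]
        e=s.copy()
        for _ in range(3):
            h=cv2.convexHull(e[:,:2].astype(np.float32))[:,0];
        c,rad=cv2.minEnclosingCircle(h)
        print(n,nm,"hull fit",np.array(circ(h)),"MEC",c,rad)
move_ptp([472.5,-219.7,130],[pi,0,-0.435])
print(read_clock(),read_tool_pos(),read_tcp_rot(),read_qpos())
grip(0.75)
p,W=cloud("scene");cv2.imwrite("pics/s1.png",p[:,:,::-1])
w=W.reshape(-1,3);s=w[(np.hypot(w[:,0]-472,w[:,1]+220)<65)&(w[:,2]>90)]
print(np.nanmin(s[:,2]),np.nanpercentile(s[:,2],[1,3,10]),read_clock(),read_grip_width())
E
```

```text
top bottle hull fit [533.7 252.5  16.7] MEC (534.0025024414062, 252.59591674804688) 17.22992515563965
top funnel hull fit [ 474.2 -219.6   28.5] MEC (474.2816162109375, -220.02818298339844) 29.32618522644043
top cap hull fit [519.4  29.7  29.5] MEC (519.3926391601562, 30.57520294189453) 30.552146911621094
scene bottle hull fit [531.9 252.8  17.6] MEC (531.7186279296875, 254.01181030273438) 19.046342849731445
scene funnel hull fit [ 471.1 -219.8   29.2] MEC (470.52435302734375, -219.1717071533203) 30.776287078857422
scene cap hull fit [517.5  29.6  29.9] MEC (516.37255859375, 28.876075744628906) 31.69527816772461
1.8667 [ 472.6 -220.8  130.3] [ 3.1 -0.  -0.4] [-0.6  0.3  1.8 -0.   1.1 -0.1]
122.30733397854026 [135.6 153.9 190.5] 2.2667 0.7481569032589978
```

View pics/s1.png

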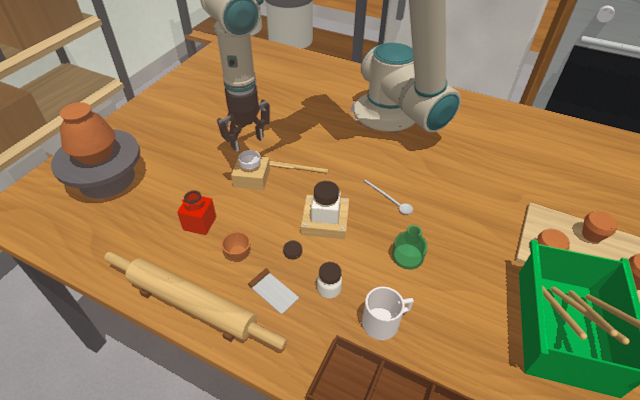

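The picture shows the open fingers above the funnel, at about (245,140). At this opening their tips are about 8 mm below the TCP, so the grasp sits a little higher than nominal. I'll descend and grip the funnel collar.

Run:
```python
from hlp import *
np.set_printoptions(precision=2,suppress=True)
grip(1.0)
hit=movel([472.6,-219.7,62],max_speed=100,threshold=8)
print(hit,read_tool_pos(),read_ft_force(),read_clock())
if not hit:
    grip(0.0,30)
    print(read_grip_width()*85,read_ft_force(),read_tool_pos())
    p,W=cloud("scene");cv2.imwrite("pics/s2.png",cv2.resize(p[80:230,160:360,::-1],None,fx=4,fy=4))
    print(movel([472.6,-219.7,100],max_speed=80),read_grip_width()*85,read_ft_force(),read_clock())
    movel([472.6,-219.7,200],max_speed=150)
    p,W=cloud("scene");cv2.imwrite("pics/s3.png",cv2.resize(p[30:180,160:360,::-1],None,fx=4,fy=4));np.save("W3.npy",W)
    print(read_tool_pos(),read_grip_width()*85,read_clock())
```

```text
False [ 473.01 -219.94   62.37] [-0.22 -1.54  0.32] 3.45
56.51467413745816 [-0.47  0.3   3.33] [ 473.14 -220.03   62.73]
False 56.63269801774531 [-0.2  -0.14 -1.51] 4.4917
[ 471.76 -219.21  198.65] 56.734459994888084 5.3583
```

View pics/s2.png

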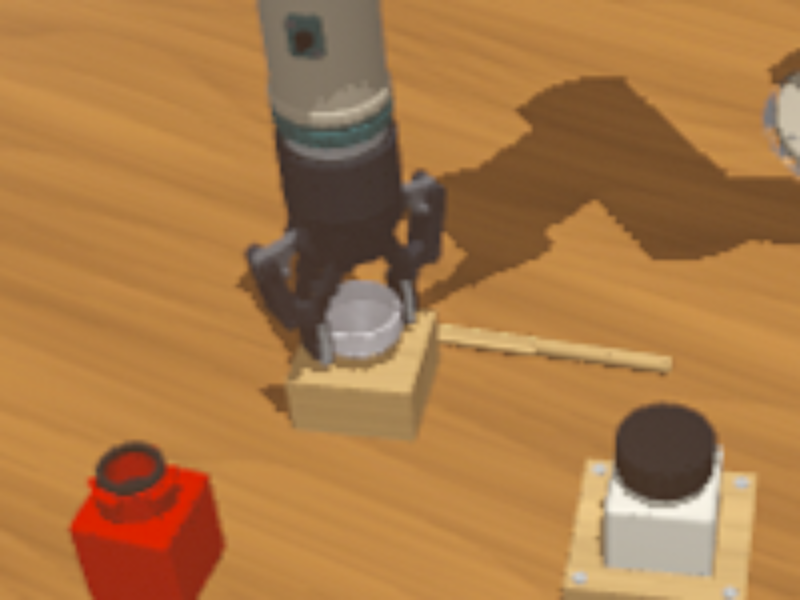

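View pics/s3.png

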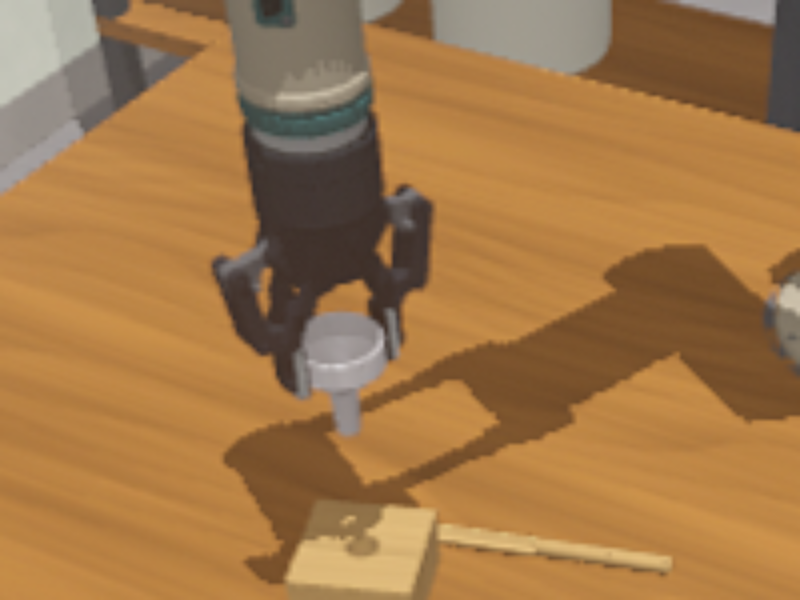

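The crops show the funnel upright between the pads, its stem at (345,410) in the second crop and the empty stand below it. I'll carry it over the bottle and check the alignment there.

Run:
```python
from hlp import *
np.set_printoptions(precision=2,suppress=True)
movel([533,252.5,205],[pi,0,0.4],max_speed=220)
hold(0.2)
movel([533,252.5,165],max_speed=100)
hold(0.2)
print(read_tool_pos(),read_tcp_rot(),read_grip_width()*85,read_ft_force(),read_clock())
for n,(x,y) in (("scene",(414,205)),("top",(209,211))):
    p,W=cloud(n);np.savez(n+"4.npz",p=p,W=W)
    cv2.imwrite(f"pics/{n}4.png",cv2.resize(p[y-55:y+55,x-70:x+70,::-1],None,fx=5,fy=5))
```

```text
[533.54 252.69 165.83] [ 3.14 -0.    0.4 ] 56.58105550418134 [ 0.06 -0.19 -0.08] 8.625
```

View pics/scene4.png

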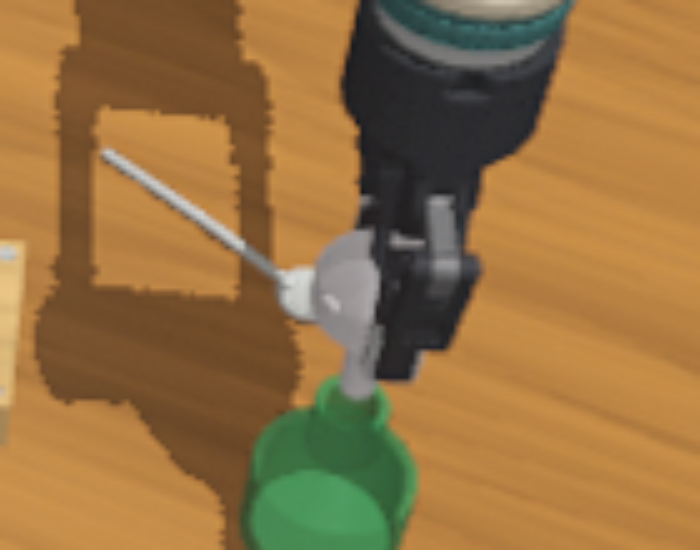

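View pics/top4.png

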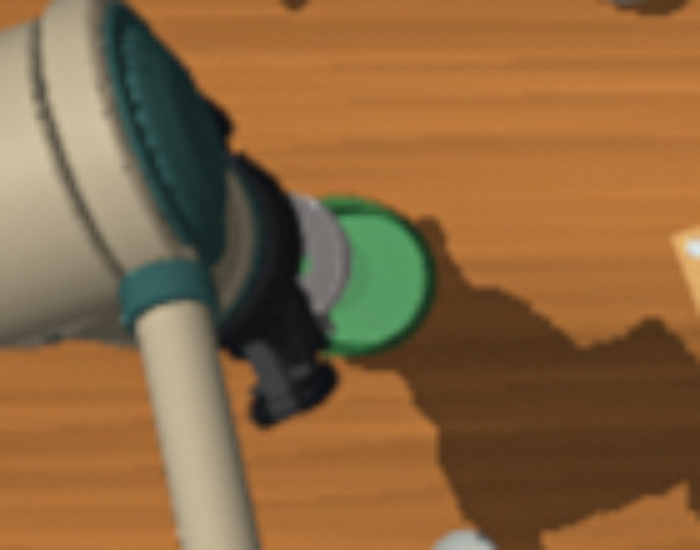

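Run:
```python
from hlp import *
a=np.load("scene4.npz");p=a["p"];W=a["W"]
cv2.imwrite("pics/s4z.png",cv2.resize(p[188:240,395:447,::-1],None,fx=11,fy=11,interpolation=cv2.INTER_CUBIC))
g=proj("scene",[533.5,252.7,165.8-18.4-35]);print("pred tip",g, "mid",proj("scene",[533.5,252.7,147.4]),"top",proj("scene",[533.5,252.7,182.4]))
for z in (182.4,164.4):
    print(z,[tuple(np.round(proj("scene",[533.5+29*np.cos(t),252.7+29*np.sin(t),z]),0)) for t in np.arange(0,6.28,pi/4)])
```

```text
pred tip [415.27375993 226.92671857] mid [418.1332798  216.37048288] top [421.15151044 205.22834873]
182.4 [(np.float64(417.0), np.float64(215.0)), (np.float64(428.0), np.float64(215.0)), (np.float64(435.0), np.float64(210.0)), (np.float64(434.0), np.float64(202.0)), (np.float64(425.0), np.float64(196.0)), (np.float64(415.0), np.float64(196.0)), (np.float64(408.0), np.float64(201.0)), (np.float64(408.0), np.float64(208.0))]
164.4 [(np.float64(415.0), np.float64(220.0)), (np.float64(426.0), np.float64(221.0)), (np.float64(433.0), np.float64(216.0)), (np.float64(432.0), np.float64(208.0)), (np.float64(424.0), np.float64(202.0)), (np.float64(413.0), np.float64(201.0)), (np.float64(406.0), np.float64(206.0)), (np.float64(407.0), np.float64(214.0))]
```

View pics/s4z.png

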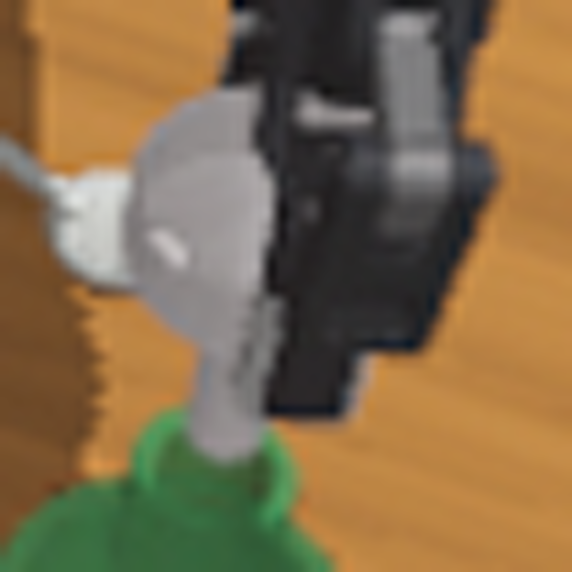

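Run:
```python
from hlp import *
np.set_printoptions(precision=0,suppress=True)
a=np.load("scene4.npz");W=a["W"]
for v in range(194,232,2): print(v,[tuple(int(round(c)) for c in W[v,u]) if np.isfinite(W[v,u,0]) else None for u in (405,407,409,411,413,415,417)])
a=np.load("top4.npz");W=a["W"].reshape(-1,3)
h=cv2.cvtColor(a["p"],cv2.COLOR_RGB2HSV).reshape(-1,3)
s=(np.hypot(W[:,0]-533,W[:,1]-252)<45)&(W[:,2]>130)&(h[:,1]<50)&(h[:,2]>90);print(W[s])
```

```text
194 [(337, 181, 2), (333, 186, 0), (331, 191, 1), (330, 196, 1), (326, 200, 0), (508, 231, 182), (510, 236, 186)]
196 [(343, 184, 0), (339, 188, -1), (339, 193, 1), (338, 198, 2), (331, 202, -2), (512, 233, 181), (514, 237, 184)]
198 [(349, 186, -1), (348, 191, 1), (344, 195, -1), (521, 227, 181), (516, 230, 177), (512, 234, 175), (510, 238, 175)]
200 [(354, 188, -3), (355, 193, 0), (530, 225, 181), (519, 228, 173), (515, 231, 170), (512, 235, 169), (508, 239, 168)]
202 [(365, 191, 1), None, (526, 226, 172), (518, 229, 166), (513, 232, 163), (511, 236, 163), (510, 240, 164)]
204 [(377, 194, 7), (544, 226, 183), (523, 226, 163), (521, 230, 163), (517, 234, 160), (517, 238, 163), (514, 241, 162)]
206 [(381, 196, 3), (547, 227, 181), (528, 228, 162), (525, 232, 161), (522, 235, 160), (518, 239, 158), (515, 243, 157)]
208 [(389, 198, 5), (545, 228, 173), (550, 232, 180), (526, 233, 157), (524, 237, 156), (522, 240, 156), (519, 244, 155)]
210 [(395, 200, 4), (549, 229, 171), (553, 234, 177), (557, 238, 184), (526, 238, 153), (523, 242, 152), (521, 246, 152)]
212 [(401, 203, 4), (554, 231,
[... 3402 characters left out ...]
526. 248. 146.]
 [526. 245. 151.]
 [526. 242. 154.]
 [526. 240. 153.]
 [526. 235. 159.]
 [525. 228. 182.]
 [525. 226. 181.]
 [525. 226. 171.]
 [524. 244. 153.]
 [524. 242. 156.]
 [524. 239. 157.]
 [524. 237. 158.]
 [524. 235. 160.]
 [523. 227. 185.]
 [523. 227. 175.]
 [523. 227. 167.]
 [522. 241. 158.]
 [522. 239. 157.]
 [522. 236. 160.]
 [521. 229. 184.]
 [521. 227. 183.]
 [521. 228. 171.]
 [520. 241. 157.]
 [520. 239. 159.]
 [519. 232. 180.]
 [519. 230. 183.]
 [519. 229. 176.]
 [519. 229. 168.]
 [518. 241. 160.]
 [517. 238. 163.]
 [517. 232. 182.]
 [517. 231. 178.]
 [517. 230. 171.]
 [515. 233. 183.]
 [515. 232. 179.]
 [515. 232. 172.]
 [513. 234. 180.]
 [513. 234. 170.]
 [500. 239. 478.]]
```

Depth puts the whole rim at z≈182, so the funnel is upright. Its stem tip at (415,229) is just above the bottle mouth, within about 1 mm in xy. I'll lower it until it makes contact.

Run:
```python
from hlp import *
np.set_printoptions(precision=2,suppress=True)
h=movel([533,252.5,124],max_speed=60,threshold=8);print(h,read_tool_pos(),read_ft_force())
if not h or read_tool_pos()[2]<127:
    h=movel([533,252.5,114],max_speed=20,threshold=6);print(h,read_tool_pos(),read_ft_force(),read_clock())
p,W=cloud("scene")
cv2.imwrite("pics/s5.png",cv2.resize(p[170:270,345:485,::-1],None,fx=5,fy=5,interpolation=cv2.INTER_CUBIC))
```

```text
False [533.26 252.6  124.15] [ 0.12  0.07 -0.78]
True [533.16 252.67 118.36] [-1.24  0.41  4.21] 9.9417
```

View pics/s5.png

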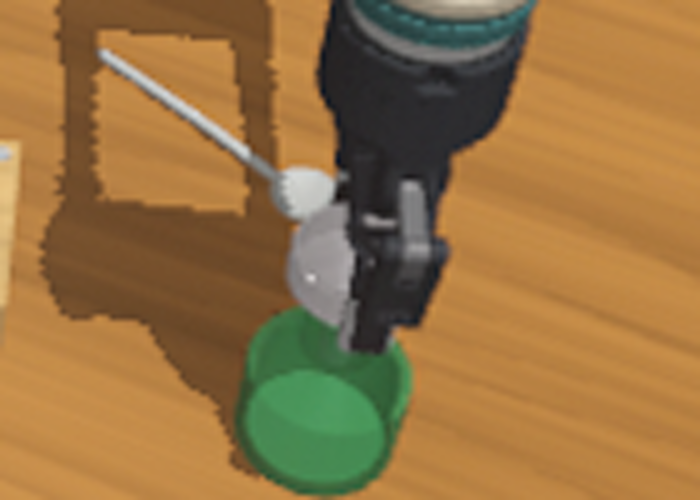

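Contact came at TCP z = 118.4, against a predicted 118, so the funnel is home. The picture shows the collar at (320,265) seated over the neck. I'll release and retreat straight up.

Run:
```python
from hlp import *
np.set_printoptions(precision=2,suppress=True)
grip(1.0);print(read_grip_width(),read_ft_force())
movel([533,252.5,215],max_speed=150)
print(read_clock())
move_ptp([519,29.5,170],[pi,0,-0.55]);print(read_tool_pos(),read_qpos(),read_clock())
hold(0.1)
p,W=cloud("scene");cv2.imwrite("pics/s6.png",p[:,:,::-1]);w=W.reshape(-1,3)
s=w[(np.hypot(w[:,0]-533,w[:,1]-252)<45)&(w[:,2]>129)&(w[:,2]<142)];print("rim",circ(cv2.convexHull(s[:,:2].astype(np.float32))[:,0]),np.percentile(s[:,2],[2,50,98]))
s=w[(np.hypot(w[:,0]-519,w[:,1]-29)<40)&(w[:,2]>105)&(w[:,2]<118)];print("cap",circ(cv2.convexHull(s[:,:2].astype(np.float32))[:,0]))
p,W=cloud("top");cv2.imwrite("pics/t6.png",p[:,:,::-1]);w=W.reshape(-1,3)
s=w[(np.hypot(w[:,0]-533,w[:,1]-252)<45)&(w[:,2]>129)&(w[:,2]<142)];print("rim",circ(cv2.convexHull(s[:,:2].astype(np.float32))[:,0]),np.percentile(s[:,2],[2,50,98]))
```

```text
1.0015497315818152 [-0.8  -0.18  1.22]
11.1917
[519.22  30.09 169.76] [-0.08  0.25  1.74  0.    1.15  0.47] 12.1
rim (np.float64(530.5472960229029), np.float64(252.1769650731381), np.float64(29.279304692834504)) [129.21 132.82 137.1 ]
cap (np.float64(517.4434684202508), np.float64(29.855207739002253), np.float64(30.307292671125047))
rim (np.float64(532.7158298504017), np.float64(252.6616500503366), np.float64(28.466749546843797)) [129.4  134.14 139.26]
```

View pics/s6.png

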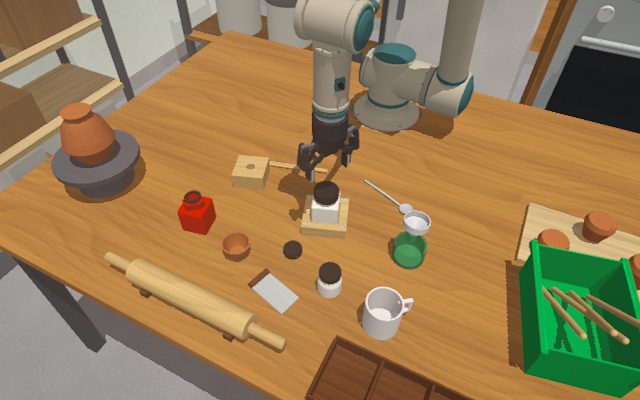

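The funnel sits upright in the bottle at (416,222), its rim at about z=134. The stand is empty and the gripper is clear above the jar. Next I grip the cap.

Run:
```python
from hlp import *
np.set_printoptions(precision=2,suppress=True)
h=movel([518.5,29.6,95],max_speed=80,threshold=8)
hold(0.2);print(h,read_tool_pos(),read_ft_force(),read_wrist_torque())
if not h:
    grip(0.0,60)
    hold(0.2)
    print(read_grip_width()*85,read_tool_pos(),read_tcp_rot(),read_ft_force(),read_wrist_torque(),read_clock())
p,W=cloud("scene")
cv2.imwrite("pics/s7.png",cv2.resize(p[140:250,256:396,::-1],None,fx=5,fy=5,interpolation=cv2.INTER_CUBIC))
```

```text
False [518.82  29.57  95.47] [ 0.08 -0.65  0.59] [ 0.01  0.   -0.  ]
59.99283987994853 [519.08  29.37  95.88] [-3.14 -0.   -0.55] [ 0.   -0.22  6.65] [-0.14  0.07 -0.  ] 14.15
```

View pics/s7.png

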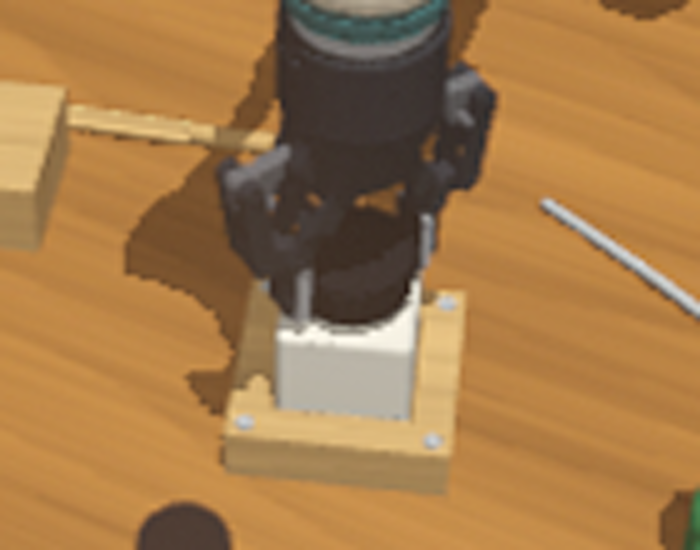

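The cap is held between both pads at (300,280) and (428,235) in the crop, just above the jar's shoulder. Lateral force is near zero. I'll turn it in small steps and watch the torque.

Run:
```python
from hlp import *
np.set_printoptions(precision=2,suppress=True)
yaw=-0.55
def st(): 
    hold(0.1);print(f"{yaw:.2f}",read_tcp_rot()[2]+0.55,read_tool_pos(),read_ft_force(),read_wrist_torque(),read_grip_width()*85,round(read_clock(),2))
for d in (0.2,0.4,0.6,0.75,0.85,0.92):
    yaw=-0.55+d; move_ptp([518.5,29.6,95],[pi,0,yaw]); st()
    if np.linalg.norm(read_ft_force())>30 or abs(read_wrist_torque()[2])>1.5: print("stop");break
```

```text
-0.35 0.2005917277136422 [519.12  29.56  95.87] [-0.42  0.38  5.49] [-0.03  0.04  0.19] 59.57689167012561 14.61
-0.15 0.40056666467148583 [519.16  29.64  95.87] [-0.08  0.51  4.14] [-0.01  0.09  0.18] 59.97961337424387 15.02
0.05 0.600602506189168 [519.05  29.65  95.85] [-0.84  0.2   4.94] [0.03 0.08 0.15] 60.08570260647893 15.43
0.20 0.7505044270099104 [519.03  29.6   95.88] [-0.84 -0.57  5.36] [-0.01  0.1   0.16] 59.72715893188583 15.79
0.30 0.850524898324412 [518.93  29.55  95.95] [-1.01 -0.46  6.31] [-0.08  0.17  0.12] 59.93487329509806 16.14
0.37 0.9205991999887622 [518.9   29.49  96.09] [-2.24  0.05  6.69] [-0.1   0.21  0.11] 59.982981301977716 16.49
```

Run:
```python
from hlp import *
np.set_printoptions(precision=2,suppress=True)
def st(d): 
    hold(0.1);f=read_ft_force();t=read_wrist_torque();print(f"{d:.2f}",read_tool_pos(),f,t,read_grip_width()*85,round(read_clock(),2));return f,t
prev=None
for d in np.arange(0.95,1.20,0.03):
    move_ptp([518.5,29.6,95],[pi,0,-0.55+d]); f,t=st(d)
    if prev is not None and f[2]-prev>4: print("release?");break
    prev=f[2]
```

```text
0.95 [518.88  29.53  96.14] [-1.12  1.06  7.47] [-0.02  0.22  0.06] 59.69762568309066 16.84
0.98 [518.83  29.53  96.16] [-1.11 -0.55  8.84] [0.05 0.26 0.09] 60.04564328618086 17.19
1.01 [518.71  29.53  96.24] [-1.21 -0.33  8.86] [-0.04  0.31  0.05] 59.75255595061966 17.54
1.04 [518.64  29.57  96.25] [-2.29 -0.64  9.11] [-0.    0.32  0.08] 60.06150712540311 17.89
1.07 [518.56  29.61  96.26] [-1.7   0.15  9.54] [-0.05  0.41  0.06] 59.697574141151854 18.24
1.10 [518.44  29.6   96.23] [-3.01 -0.2   9.1 ] [-0.05  0.41  0.07] 59.938346657379576 18.59
1.13 [518.36  29.66  96.2 ] [-3.69  0.96  9.22] [0.06 0.39 0.04] 59.99672136037544 18.94
1.16 [518.28  29.7   96.21] [-3.25  0.52  9.2 ] [0.04 0.43 0.08] 59.7689153174836 19.29
1.19 [518.2   29.67  96.19] [-3.57  0.3   9.  ] [0.07 0.49 0.06] 60.201783962339384 19.64
```

Run:
```python
from hlp import *
np.set_printoptions(precision=2,suppress=True)
print(read_tcp_rot(),read_tool_pos(),read_qpos())
p,W=cloud("scene");np.savez("s8.npz",p=p,W=W)
a=cv2.resize(p[160:240,291:361,::-1],None,fx=7,fy=7,interpolation=cv2.INTER_CUBIC)
b=np.clip(a.astype(float)*1.6,0,255).astype(np.uint8)
p,W=cloud("top")
c=cv2.resize(p[180:250,267:307,::-1],None,fx=7,fy=8,interpolation=cv2.INTER_CUBIC)
cv2.imwrite("pics/s8.png",np.hstack([b,c]));print(b.shape,c.shape)
```

```text
[3.14 0.   0.64] [518.2   29.67  96.19] [-0.08  0.32  1.85 -0.    0.97 -0.72]
(560, 490, 3) (560, 280, 3)
```

View pics/s8.png

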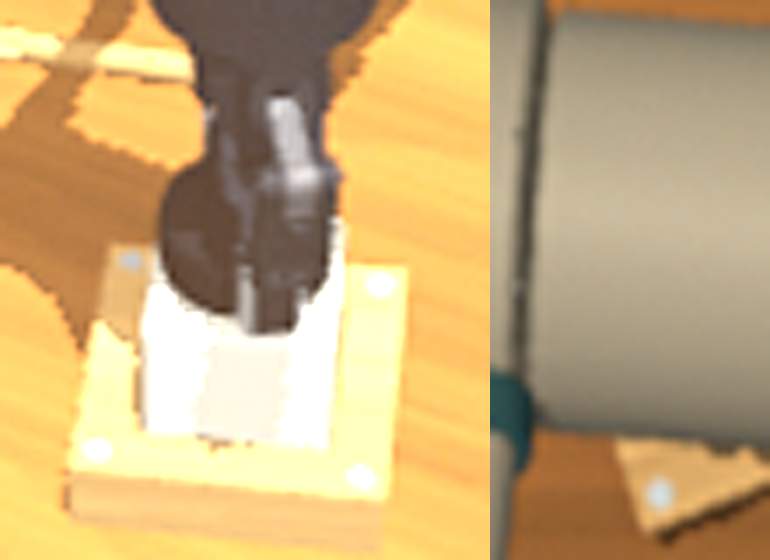

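The gripper has turned 1.19 rad, the jar is still low in its brace, and Fz has risen to 9 N, which fits the seal pushing up. I'll make a cautious test lift while watching Fz; a locked cap would show about -6 N.

Run:
```python
from hlp import *
np.set_printoptions(precision=2,suppress=True)
for dz in (1,2,3,4):
    movel([518.5,29.6,95+dz],[pi,0,0.64],max_speed=5);hold(0.1)
    f=read_ft_force();print(dz,read_tool_pos(),f,read_wrist_torque(),read_grip_width()*85,round(read_clock(),2))
    if f[2]<-3: print("held");break
```

```text
1 [518.22  29.68  96.89] [-3.07 -0.16  7.16] [0.03 0.35 0.07] 59.638497472704316 20.19
2 [518.16  29.66  97.27] [-2.34 -0.03  6.43] [0.01 0.37 0.07] 59.69518841909706 20.64
3 [518.09  29.62  97.63] [-1.81  0.82 -0.04] [0.09 0.28 0.03] 59.94738145444051 21.09
4 [518.21  29.57  98.81] [-1.69 -1.06 -2.07] [0.01 0.26 0.01] 60.09484768942094 21.54
```

Run:
```python
from hlp import *
np.set_printoptions(precision=2,suppress=True)
hold(0.3);print(read_ft_force(),read_wrist_torque(),read_tool_pos())
for dz in (5,):
    movel([518.5,29.6,95+dz],[pi,0,0.64],max_speed=5);hold(0.3)
    f=read_ft_force();print(dz,read_tool_pos(),f,read_wrist_torque(),read_grip_width()*85,round(read_clock(),2))
p,W=cloud("scene");np.savez("s9.npz",p=p,W=W)
q=np.load("s8.npz")["p"]
f=lambda p:np.clip(cv2.resize(p[175:235,300:352,::-1],None,fx=7.5,fy=7.5,interpolation=cv2.INTER_CUBIC).astype(float),0,255)
cv2.imwrite("pics/s9.png",np.hstack([f(q),f(p)]))
```

```text
[-1.91 -0.14 -2.26] [-0.02  0.25  0.02] [518.35  29.61  98.93]
5 [518.41  29.61 100.01] [-2.69 -0.07 -1.  ] [-0.03  0.4  -0.07] 59.75697074281902 22.49[ WARN:0@6.664] global loadsave.cpp:1063 imwrite_ Unsupported depth image for selected encoder is fallbacked to CV_8U.
```

View pics/s9.png

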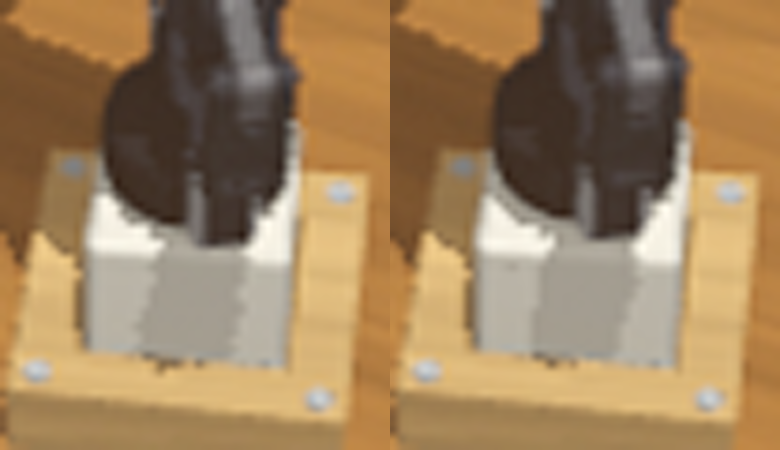

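The jar front face and bottom edge are unchanged between the two views while the cap has risen, so the cap is free. A small sideways rub of about 2.7 N in x remains; I'll relieve it and lift in stages.

Run:
```python
from hlp import *
np.set_printoptions(precision=2,suppress=True)
x=517.9
for dz,v in ((100,10),(103,10),(106,10),(110,15)):
    movel([x,29.6,dz],[pi,0,0.64],max_speed=v);hold(0.15)
    f=read_ft_force();print(dz,read_tool_pos(),f,read_wrist_torque(),round(read_clock(),2))
    if f[2]<-4: print("held");break
    if f[0]<-2 : x-=0.3
p,W=cloud("scene");np.savez("s10.npz",p=p,W=W)
q=np.load("s8.npz")["p"]
f=lambda p:cv2.resize(p[175:235,300:352,::-1],None,fx=7.5,fy=7.5,interpolation=cv2.INTER_CUBIC)
cv2.imwrite("pics/s10.png",np.hstack([f(q),f(p)]))
```

```text
100 [518.14  29.56 100.09] [-1.6  -0.85 -1.13] [-0.01  0.14 -0.04] 22.94
103 [518.12  29.58 103.19] [-1.59  0.24 -0.19] [-0.04  0.17  0.03] 23.54
106 [518.07  29.59 106.07] [-0.14 -0.95 -0.37] [-0.03  0.06  0.  ] 24.14
110 [517.88  29.59 109.97] [ 0.37  1.16 -0.56] [ 0.01 -0.07  0.03] 24.71
```

View pics/s10.png

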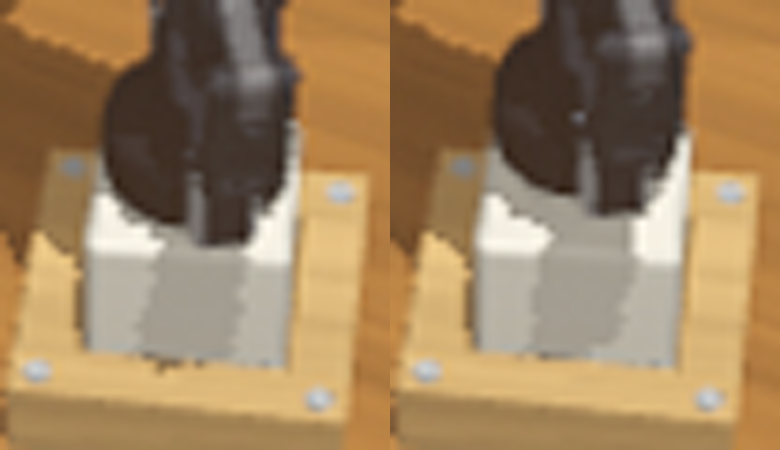

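The cap has risen about 14 mm with the jar still down in its brace, and the forces are now about the cap's own weight. I'll raise it to the final height and verify.

Run:
```python
from hlp import *
np.set_printoptions(precision=2,suppress=True)
movel([517.9,29.6,141],[pi,0,0.64],max_speed=40);hold(0.4)
print(read_tool_pos(),read_tcp_rot(),read_ft_force(),read_wrist_torque(),read_grip_width()*85,read_joint_velocities(),read_clock())
p,W=cloud("scene");np.savez("s11.npz",p=p,W=W)
cv2.imwrite("pics/s11.png",cv2.resize(p[120:270,240:440,::-1],None,fx=4,fy=4,interpolation=cv2.INTER_CUBIC))
h=cv2.cvtColor(p,cv2.COLOR_RGB2HSV)
w=W;d=(np.hypot(w[...,0]-518,w[...,1]-30)<36)
s=w[d&(h[...,2]>120)&(h[...,1]<60)&(w[...,2]>40)];print("white z",np.percentile(s[:,2],[1,50,90,97,99.5]))
s=w[d&(h[...,2]<75)&(w[...,2]>90)&(w[...,2]<168)];print("dark z",np.percentile(s[:,2],[0.5,2,5,50]))
for v in range(186,214): print(v,[(tuple(int(c) for c in W[v,u]),int(h[v,u,2])) for u in (318,321,323)])
```

```text
[517.85  29.61 140.86] [-3.14  0.    0.64] [0.4  0.06 0.45] [ 0.03  0.06 -0.02] 59.94384965115776 [-0. -0. -0.  0.  0. -0.] 26.0833
white z [ 47.51 410.19 528.18 530.38 531.13]
dark z [105.91 108.1  109.55 156.31]
186 [((545, 20, 143), 63), ((547, 29, 149), 65), ((546, 33, 150), 63)]
187 [((544, 20, 139), 63), ((547, 29, 146), 66), ((546, 34, 147), 63)]
188 [((544, 20, 136), 62), ((546, 29, 141), 66), ((546, 34, 144), 63)]
189 [((544, 20, 132), 58), ((548, 30, 140), 65), ((547, 34, 141), 62)]
190 [((528, 13, 111), 69), ((545, 29, 134), 62), ((546, 34, 137), 61)]
191 [((528, 13, 107), 92), ((509, 12, 90), 114), ((548, 35, 137), 69)]
192 [((526, 12, 102), 93), ((531, 22, 112), 135), ((506, 16, 85), 160)]
193 [((530, 14, 103), 140), ((531, 22, 108), 90), ((504, 15, 80), 129)]
194 [((531, 14, 101), 155), ((533, 23, 107), 60), ((536, 30, 113), 75)]
195 [((533, 15, 100), 164), ((534, 24, 105), 67), ((535, 29, 109), 60)]
196 [((536, 17, 100), 163), ((535, 24, 103), 153), ((533, 29, 103), 71)]
197 [((534, 16, 94), 152), ((535, 24, 99), 164), ((536, 30, 103), 163)]
198 [((532, 15, 88), 149), ((536, 25, 97), 160), ((536, 30, 100), 165)]
199 [((533, 15, 86), 150), ((538, 26, 96), 159), ((536, 30, 96), 160)]
200 [((529, 14, 78), 154), ((538, 26, 92), 160), ((538, 31, 94), 160)]
201 [((533, 16, 80), 159), ((537, 25, 88), 159), ((537, 31, 91), 162)]
202 [((535, 17, 78), 157), ((534, 24, 81), 159), ((537, 31, 87), 163)]
203 [((541, 20, 82), 240), ((536, 25, 80), 160), ((536, 30, 82), 162)]
204 [((540, 19, 77), 250), ((541, 27, 82), 163), ((538, 31, 81), 163)]Traceback (most recent call last):
  File "<stdin>", line 11, in <module>
  File "<stdin>", line 11, in <genexpr>
ValueError: cannot convert float NaN to integer
```

View pics/s11.png

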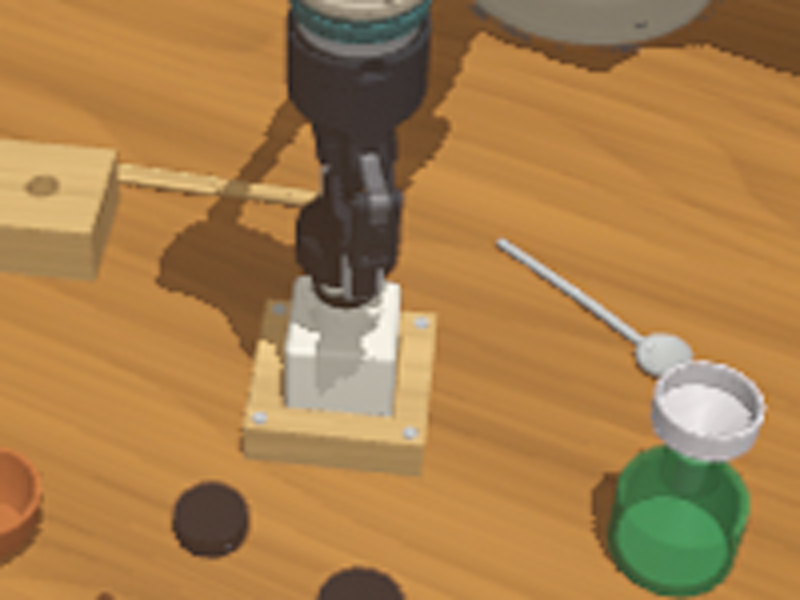

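Run:
```python
from hlp import *
np.set_printoptions(precision=3,suppress=True)
a=np.load("s11.npz");p,W=a["p"],a["W"]
# cap top: points with z 153..163 on left, visible side
d=(np.hypot(W[...,0]-518,W[...,1]-30)<28)&(W[...,2]>150)&(W[...,2]<165)
v,u=np.where(d);print(u.min(),u.max(),v.min(),v.max(),len(u))
s=W[d&(np.arange(640)[None]<325)]
for _ in range(4):
    c=np.linalg.lstsq(np.c_[s[:,:2]-[518,30],np.ones(len(s))],s[:,2],rcond=None)[0];r=s[:,2]-np.c_[s[:,:2]-[518,30],np.ones(len(s))]@c;s=s[abs(r)<2.5]
print(c,len(s),s.min(0),s.max(0))
print(read_ft_force(),read_clock())
```

```text
315 328 167 185 128
[ -0.019   0.01  157.77 ] 108 [503.709   2.988 154.979] [545.454  35.181 159.833]
[-1.385  0.179 -0.991] 26.1333
```

```bash
python3 -c "
from workcell import *
sign_off();print(read_clock())"
```

```text
the job is handed in; nothing more can be done
the job is handed in; nothing more can be done
```

The job is handed in at about 26 s of the 51 s allowed, with the funnel in the bottle and the cap held over the jar.

- **Funnel:** I gripped it by the collar, set it in the bottle neck until it touched, and let go. Contact came within 1 mm of the expected height. Afterwards the rim measured about z = 134 mm against the expected 135, and the last picture shows it upright in the bottle.
- **Cap:** I turned it 1.19 rad anticlockwise at 60 N and lifted it straight up. The release was gradual rather than a clear click: the turning torque faded and the upward push rose, so I confirmed it with a slow test lift. That lift showed a sideways rub of about 3 N and a passing downward pull of about 2 N. I shifted the tool 0.5 mm and both were gone by 14 mm of lift.
- **Final checks:**
  - The cap is level to about 0.02 rad.
  - Its lower edge is about 31 mm above the jar's mouth.
  - The arm was at rest.
  - In the last pictures the jar sits down in its brace, and the other things in view stand where they were.

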